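# Send the small filter basket through the spring gate into the wash-up tub

### The job

Push the spring gate of the wash-up station open with one finger and, while that finger keeps it open, push the small filter basket off the landing shelf with the other finger so that it drops into the tub; then draw back and let the gate swing shut. Only push the basket: do not pinch or lift it, do not let it shove against the gate, and leave the larger basket, the cup and everything else where they stand.

Things in the scene. Friction and masses are not known exactly. Their poses are not given: they have to be found in the camera images.
- station: Wash-up station fixed on the counter. Origin at counter level under the middle of the shelf's far edge; x runs level from shelf through gate to tub, y to its left, z up. Landing shelf: flat steel, x = -170 to 0 mm, 300 mm wide, top 70 mm above the counter, 12 mm lips along both sides. At x = 0 the shelf ends: what passes that edge drops into the tub
- doorway (a point): middle of the doorway, level with the shelf's top (70 mm above the counter), in the plane of the shut gate (4 mm past the shelf's edge); axes as the station's. The doorway is a 144 mm wide gap, open at the top, in a splash guard 4 mm thick that stands 45 mm above the shelf
- tub_floor (a point): middle of the tub's floor, 10 mm above the counter; axes as the station's. The tub is an open grey box beyond the gate, inside 235 mm in x (from the shelf's edge) by 290 mm in y, rim 64 mm above the counter (lower than the shelf)
- gate (a joint): gate angle, rad: 0 shut, grows as it swings over the tub (its only way), stop at 1.45. Upright metal plate 130 mm long, 4 mm thick, from 4 to 42 mm above the shelf's top; upright hinge at the doorway's left end (station x = 4, y = 66 mm). A damped spring shuts it: 0.14 N m when shut, 0.35 at 1.3 rad (2 to 6 N at mid-length); let go, it shuts within 1 s
- gate_tip (a point): free end of the gate, half-way up its height; 130 mm from the hinge
- basket_center (a point): centre (half-way up) of the small filter basket: open steel cup, 48 mm across at its rim, 42 mm at its foot, 26 mm high, about 60 g, standing upright on the landing shelf in front of the gate, 80 to 115 mm short of it and within 15 mm of the doorway's middle line; it slides easily
- big_basket: the larger filter basket: open steel cup, 66 mm across, 32 mm high, standing at one side of the landing shelf; stays where it is. Origin: centre of its underside
- cup: white espresso cup, 60 mm across, 50 mm high, standing at the other side of the landing shelf (the two may have changed sides); stays. Origin: centre of its underside
- jam_a: amber glass jar with steel cap, 52 mm across, 85 mm high, on the counter beside the station; stays. Origin: centre of its underside
- jam_b: second amber jar, the same as the first; stays
- tamper: coffee tamper with wooden handle, 58 mm across, 85 mm high, on the counter; stays. Origin: centre of its underside
- pitcher: steel milk pitcher, 80 mm across, 100 mm high, on the counter; stays. Origin: centre of its underside
- spoon: steel spoon 140 mm long lying on the counter; stays. Origin: its middle, underneath
- basket: the small filter basket itself; origin at the centre of its underside, 13 mm below its centre
Things that resemble listed ones, but are neither listed nor needed, are in the scene too. Leave any black or orange look-alike of the basket alone.

How it is judged:
By the outcome, as a careful person would: the job done as asked, in the order asked, and still so for the second after the job is handed in, with the robot touching nothing.
It also fails if it takes over 35 s, if anything falls off the work surface, if the arm or the gripper's body presses on something with over 40 N, if the wrist force passes 120 N, or if a joint passes its speed limit or range.

### The arm

A 6-joint arm with a two-finger parallel gripper is mounted at the origin on the work surface. World frame = base frame: x ahead of the robot, y to its left, z up, the work surface at z = 0. Lengths are in mm, angles in rad, forces in N, time in s.
With the tool pointing down it reaches from about 300 to 750 mm from the base axis. Payload 8.5 kg.
Tool frame: the origin (TCP) lies on the centre line of the jaws, within the pads' length; the fingertips stand 25 mm ahead of it and the grasp point (between the pads) lies 6 mm ahead of it; z points along the fingers, y is the line along which they close (so a half turn about z gives the same grasp; the last joint's range is limited). The gripper opens to 85 mm and grips with 20 to 120 N. Pads are 22 mm wide; open, the fingers measure 114 mm over their backs; the gripper's body (76 mm by 85 mm) begins 54 mm behind the grasp point. The pads swing forward as they close: fully open they stand 13 mm farther back than shut.
Start: joints at [-1.559, 0.381, 1.297, -0, 1.464, -0.215], TCP at [123.669, -535.898, 256.322] pointing down, gripper open.
Joint ranges: [-3.11, 3.11], [-0.89, 2.33], [0.22, 2.48], [-1.42, 4.56], [0.17, 2.85], [-2.88, 2.88]. Speed limits (rad/s): [2.39, 2.39, 3.14, 3.14, 3.14, 3.14].

### API

Orientations are given as a unit quaternion [x, y, z, w].
In Python, from cell import sense, optics, env gives the robot as it stands.
- The arm moves only by the tool step_arm, never from a script. Its argument "commands" is a list of rows, each a list of 3 entries, a list of its own where there are three numbers: the shift along the world's x, y, z in cm, then the turn, a rotation vector about the world's x, y, z in degrees, then the closure, from -1 (fully open) to 1 (shut). A call has 1 to 20 rows; each row shifts and turns the commanded pose from where the row before left it; what a row does not reach is not made up. A row lasts 1/12 s, in which the tool goes at most 41.7 mm and 7.16 degrees, less where a joint would pass 70% of its speed; a pose out of reach is approached as far as the arm can. A call with a gripper value outside its range is refused whole. The fingers move at their own pace and stop on an object; the grip force is fixed at half the most. Time passes only in rows, so rows that do not move let the fingers close. It gives the time, the measured TCP pose, the force, the opening and the grip force at its end, in the units of the state.
- sense(): the state, without advancing time (a new reading comes with each control period).
- optics.capture(name): name is "scene" or "top"; returns the picture (480x640x3 uint8, blue, green, red); there is no depth.
- optics.calibration(name): a dict with "mtx" (3x3 intrinsics, pixels), "cam_to_world" (4x4, takes a point from camera to world coordinates). Camera axes: x right, y up, looking along -z (the intrinsics and any distortion apply to the point x, -y, -z); pixel columns grow to the right and rows downward; lengths in mm; the calibration is good to about 2 mm. A picture is of the moment at which its call begins. calibration takes no time and is no camera call.
- env.close_job(): hands the job in; it is judged then, once.
The state is a dict: "time": time; "joint_positions": joint angles; "dq": joint speeds; "joint_torque": joint torques, N m; "eef_pos": TCP position; "orientation": TCP orientation; "wrist_force": force on the tool from outside, world axes, zero at the start; "wrist_torque": the same for the moment, N m; "opening": finger opening in mm; "grasp_force": force on a finger pad.
Only numpy, scipy, OpenCV 4.12 (cv2) and the standard library are available. Lean on these libraries where they do the work, as an engineer would, in place of code of your own. Each camera call takes 0.05 s, during which the arm holds its last target. There are 200 camera calls.

## Working session

There is one attempt and no reset: what is moved stays moved. The work goes in short steps, Python scripts to look and compute and a tool call to move; the robot and the scene stay as the last step left them, time stands still between calls to the robot, and variables do not carry over. Pictures are saved under pics/ and viewed, at most 10 in all, crops included, and the job is handed in when it is done.

Besides the shell and the picture viewer there is one more tool, called as name(argument=value, ...) on one line, values as JSON. step_arm: Moves the arm, as the interface text tells. Its arguments: {"type":"object","properties":{"commands":{"type":"array"}},"required":["commands"]}

```bash
mkdir -p pics; ls; python3 - <<'E'
from cell import sense, optics, env
import cv2,numpy as np
for n in("scene","top"):
    cv2.imwrite(f"pics/{n}0.png",optics.capture(n)); c=optics.calibration(n); print(n,{k:np.round(v,3).tolist() if not isinstance(v,str) else v for k,v in c.items()})
s=sense();print(s)
E
```

```text
pics
scene {'mtx': [[481.407, 0.0, 326.329], [0.0, 481.407, 253.674], [0.0, 0.0, 1.0]], 'cam_to_world': [[0.063, -0.849, 0.524, 1163.558], [0.998, 0.048, -0.042, -56.286], [0.01, 0.526, 0.85, 1175.808], [0.0, 0.0, 0.0, 1.0]]}
top {'mtx': [[448.57, 0.0, 315.659], [0.0, 448.57, 230.058], [0.0, 0.0, 1.0]], 'cam_to_world': [[-0.019, 0.996, -0.085, 427.602], [-1.0, -0.019, 0.003, -5.304], [0.001, 0.085, 0.996, 1129.712], [0.0, 0.0, 0.0, 1.0]]}
{'time': 0.1, 'joint_positions': array([-1.55927634e+00,  3.81138907e-01,  1.29817335e+00, -3.04504732e-06,
        1.46361765e+00, -2.15324167e-01]), 'dq': array([ 0.00065314, -0.00072719, -0.00309125,  0.00117559, -0.00031904,
       -0.00124141]), 'joint_torque': array([ 3.57117009e-03, -4.49217904e+01, -2.31656367e+01, -1.97026675e-04,
        3.68743538e-03, -1.07660125e-05]), 'eef_pos': array([ 123.67828347, -535.67056625,  255.77189851]), 'orientation': array([ 9.93574368e-01,  1.13179183e-01,  6.65109309e-05, -6.65313680e-04]), 'wrist_force': array([-0.85396368,  0.08390738, -0.66039279]), 'wrist_torque': array([0.00016501, 0.01413079, 0.00031744]), 'grasp_force': 0.0, 'opening': 85.72053184409226}
```

View pics/top0.png

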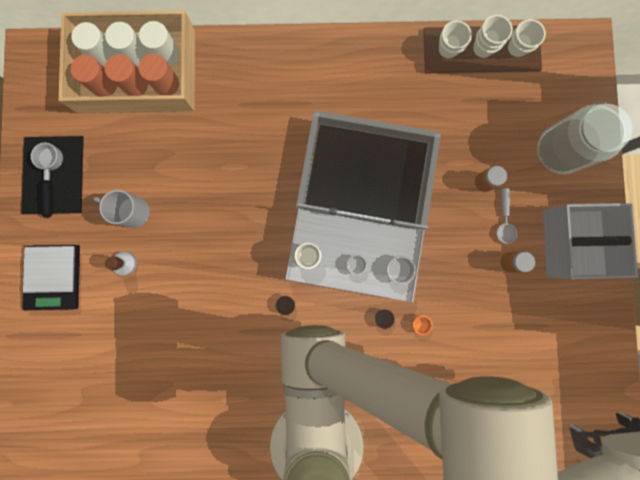

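View pics/scene0.png

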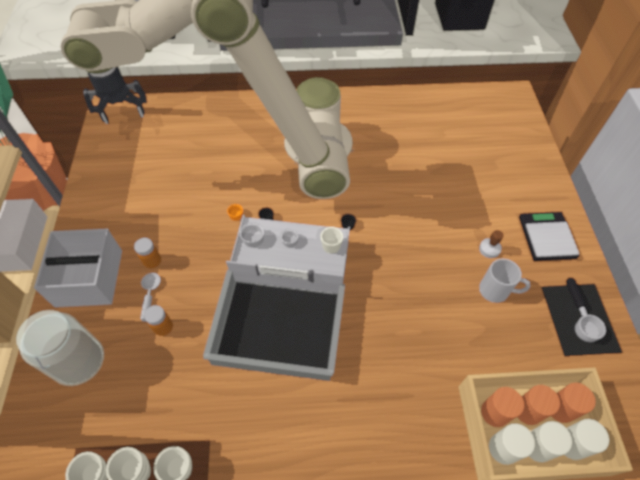

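Top view: station in the middle. Candidates for the small basket are a steel one at (356,265), a larger steel one at (400,270), black ones at (285,305) and (385,318), and an orange one at (423,325). The steel one at (356,265) fits: it is on the shelf, near the doorway's middle line, and smaller than its neighbour. The cup is at (308,256). I'll confirm in a crop.

```bash
cat > h.py <<'E'
import numpy as np, cv2
from cell import sense, optics, env
def ray(n,p):
    c=optics.calibration(n);K=np.array(c["mtx"]);T=np.array(c["cam_to_world"])
    q=cv2.undistortPoints(np.array([[p]],float),K,np.array(c.get("dist",np.zeros(5)),float))[0,0] 
    return T[:3,3],T[:3,:3]@np.array([q[0],-q[1],-1])
def onz(n,p,z):
    o,d=ray(n,p);return o+d*(z-o[2])/d[2]
def px(n,X):
    c=optics.calibration(n);T=np.linalg.inv(np.array(c["cam_to_world"]));v=T[:3,:3]@X+T[:3,3]
    k=np.array(c["mtx"])@np.array([v[0],-v[1],-v[2]]);return k[:2]/k[2]
E
python3 - <<'E'
from h import *
a=cv2.imread("pics/top0.png")[100:310,270:450];b=cv2.imread("pics/scene0.png")[200:390,195:365]
a=cv2.resize(a,None,fx=2.8,fy=2.8,interpolation=cv2.INTER_CUBIC)[:, :400+104];
b=cv2.resize(b,None,fx=3.1,fy=3.1,interpolation=cv2.INTER_CUBIC)
cv2.imwrite("pics/ca.png",a);
cv2.imwrite("pics/cb.png",b)
E
```

```text
(no output)
```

View pics/ca.png

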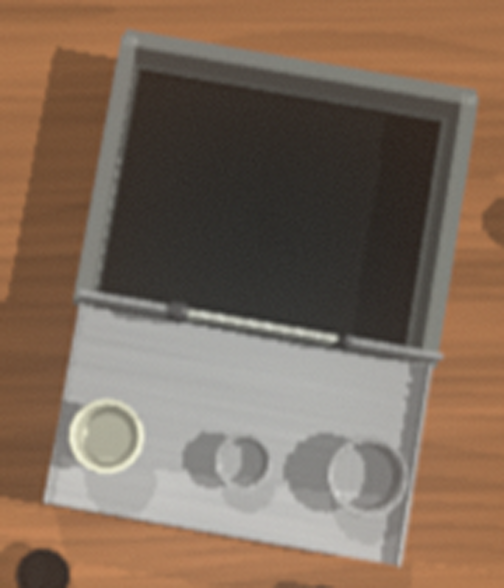

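View pics/cb.png

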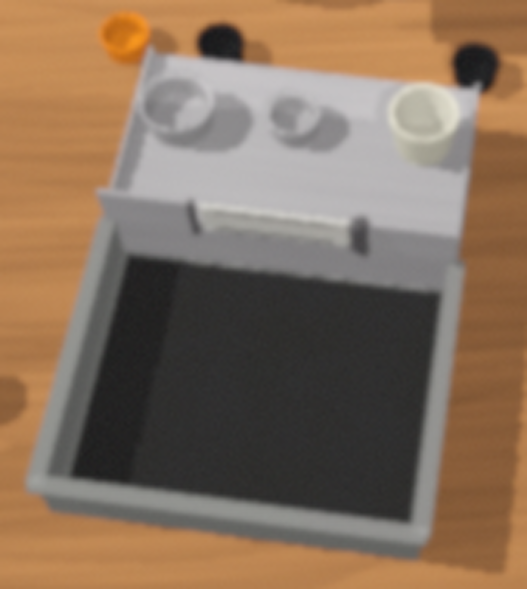

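The crops confirm it: small basket rim at crop (242,462) top and (294,117) scene, cup to the left, larger basket to the right. Now positions.

```bash
python3 - <<'E'
from h import *
A=lambda u,v:(u/2.8+270-.3,v/2.8+100-.3); B=lambda u,v:(u/3.1+195-.3,v/3.1+200-.3)
g=lambda n,p,z:print(n,z,np.round(onz(n,p,z),1)) or onz(n,p,z)
print("guard ends");L=g("top",A(78,297),115);R=g("top",A(440,354),115)
g("scene",B(460,228),115);g("scene",B(100,192),115)
print("rim");tl=g("top",A(132,33),64);tr=g("top",A(475,97),64)
print("shelf corners");sl=g("top",A(46,500),75);sr=g("top",A(402,563),75)
g("scene",B(478,88),82);g("scene",B(150,50),82)
print("gate ends");g("top",A(188,314),112);g("top",A(338,339),112); 
print("doorposts");g("top",A(172,308),115);g("top",A(350,342),115)
print("basket");g("top",A(242,462),96);g("scene",B(294,117),96)
print("big");g("top",A(367,476),102);g("scene",B(176,106),102)
print("cup");g("top",A(107,435),120);g("scene",B(423,112),120)
for a,b in((L,R),(tl,tr),(sl,sr)):
    d=b-a;print(np.linalg.norm(d),np.degrees(np.arctan2(-d[0],-d[1])),(a+b)/2)
m=((sl+sr)/2)[:2];t=((tl+tr)/2)[:2];d=t-m;print(np.linalg.norm(d),np.degrees(np.arctan2(d[1],d[0])))
E
```

```text
guard ends
top 115 [570.5  32.3 115. ]
top 115 [ 518.4 -260.7  115. ]
scene 115 [569.9  34.5 115. ]
scene 115 [ 519.  -259.5  115. ]
rim
top 64 [808.7 -16.5  64. ]
top 64 [ 746.2 -312.9   64. ]
shelf corners
top 75 [405.8  63.2  75. ]
top 75 [ 348.  -232.2   75. ]
scene 82 [409.6  65.   82. ]
scene 82 [ 351.5 -227.5   82. ]
gate ends
top 112 [555.3 -57.1 112. ]
top 112 [ 532.5 -178.8  112. ]
doorposts
top 115 [560.1 -44.  115. ]
top 115 [ 529.5 -188.   115. ]
basket
top 96 [434.2 -99.4  96. ]
scene 96 [440.9 -98.8  96. ]
big
top 102 [ 420.8 -200.5  102. ]
scene 102 [ 427.7 -200.3  102. ]
cup
top 120 [457.7  10.6 120. ]
scene 120 [458.   11.8 120. ]
297.63040069738406 10.099795748188331 [ 544.44881065 -114.19573025  115.        ]
302.9729670729823 11.918093962998137 [ 777.44640375 -164.67154101   64.        ]
300.93291719467226 11.064079262368432 [376.90182364 -84.49038523  75.        ]
408.491099537089 -11.319868201420089
```

step_arm(commands=[[[2, 2.73, 0], [0, 0, 4.81], -1], [[2, 2.73, 0], [0, 0, 4.81], -1], [[2, 2.73, 0], [0, 0, 4.81], -1], [[2, 2.73, 0], [0, 0, 4.81], -1], [[2, 2.73, 0], [0, 0, 4.81], -1], [[2, 2.73, 0], [0, 0, 4.81], -1], [[2, 2.73, 0], [0, 0, 4.81], -1], [[2, 2.73, 0], [0, 0, 4.81], -1], [[2, 2.73, 0], [0, 0, 4.81], -1], [[2, 2.73, 0], [0, 0, 4.81], -1], [[2, 2.73, 0], [0, 0, 4.81], -1], [[2, 2.73, 0], [0, 0, 4.81], -1], [[2, 2.73, 0], [0, 0, 4.81], -1], [[2, 2.73, 0], [0, 0, 4.81], -1], [[2, 2.73, 0], [0, 0, 4.81], -1], [[2, 2.73, 0], [0, 0, 4.81], -1], [[0, 0, -3], [0, 0, 0], -1], [[0, 0, -3], [0, 0, 0], -1], [[0, 0, 0], [0, 0, 0], -1], [[0, 0, 0], [0, 0, 0], -1]])

```text
time: 1.77
eef_pos: [443.3, -98.9, 196.0]
orientation: [0.707, 0.707, -0.0, -0.001]
wrist_force: [-0.3, 0.2, 0.4]
opening: 85.5
grasp_force: 0.0
```

```bash
python3 - <<'E'
from h import *
s=sense();print(s["eef_pos"],s["orientation"],s["wrist_force"])
t=s["eef_pos"]
im=optics.capture("scene")
for dx in(-42.5,42.5):
  for dz in (-12,-25): 
    print(dx,dz,px("scene",t+[dx,0,dz]))
c=cv2.resize(im[150:300,195:365],None,fx=3.5,fy=3.5,interpolation=cv2.INTER_CUBIC);cv2.imwrite("pics/s1.png",c)
E
```

```text
[443.31015132 -98.91079605 195.984651  ] [ 7.07391459e-01  7.06820391e-01 -4.47907949e-04 -1.43448105e-03] [-0.28771987  0.15199557  0.38777606]
-42.5 -12 [287.27886715 205.61493741]
-42.5 -25 [287.57201791 208.66664115]
42.5 -12 [287.97431932 232.85056892]
42.5 -25 [288.27192179 235.76563711]
```

View pics/s1.png

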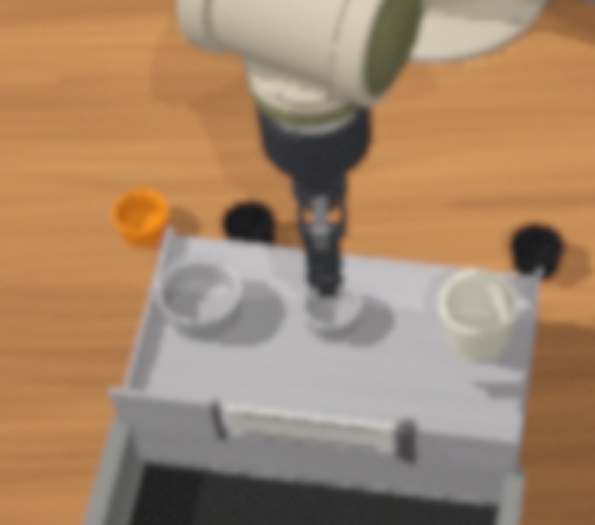

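Front fingertip bottom at about (288,234) in the scene view, so with the gripper open the tips are about 12 mm below the TCP. I'll lower to a height that is safe either way and check.

step_arm(commands=[[[0, 0, -3], [0, 0, 0], -1], [[0, 0, -3], [0, 0, 0], -1], [[0, 0, -2], [0, 0, 0], -1], [[0, 0, -1.1], [0, 0, 0], -1], [[0, 0, 0], [0, 0, 0], -1], [[0, 0, 0], [0, 0, 0], -1]])

```text
time: 2.32
eef_pos: [444.4, -99.8, 106.6]
orientation: [0.708, 0.707, 0.0, 0.001]
wrist_force: [-0.4, -0.6, 0.9]
opening: 85.6
grasp_force: 0.0
```

```bash
python3 - <<'E'
from h import *
s=sense();t=s["eef_pos"];print(t,s["wrist_force"])
im=optics.capture("scene");im2=optics.capture("top")
for dx in(42.5,50,57):
  for dz in (-12,-25): print(dx,dz,px("scene",t+[dx,0,dz]))
a=cv2.resize(im[190:300,225:335],None,fx=5,fy=5,interpolation=cv2.INTER_CUBIC)
b=cv2.resize(im2[230:310,320:366],None,fx=5,fy=6.875,interpolation=cv2.INTER_CUBIC)
cv2.imwrite("pics/s2.png",np.hstack([a,b]))
E
```

```text
[444.40332628 -99.83644609 106.62725348] [-0.39942623 -0.62666395  0.88310722]
42.5 -12 [289.57461118 252.23282863]
42.5 -25 [289.84095213 254.80975422]
50 -12 [289.63963625 254.64515779]
50 -25 [289.90623403 257.20916181]
57 -12 [289.70069115 256.91019997]
57 -25 [289.96752691 259.46195471]
```

View pics/s2.png

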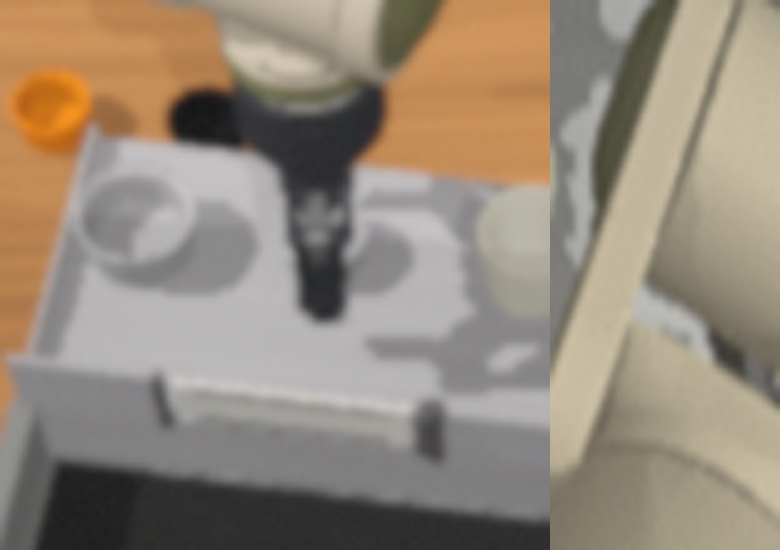

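step_arm(commands=[[[0, 0, -0.3], [0, 0, 0], -1], [[0, 0, -0.3], [0, 0, 0], -1], [[0, 0, -0.3], [0, 0, 0], -1], [[0, 0, -0.3], [0, 0, 0], -1], [[0, 0, 0], [0, 0, 0], -1]])

```text
time: 2.83
eef_pos: [443.4, -99.0, 92.8]
orientation: [0.707, 0.707, -0.0, -0.001]
wrist_force: [-0.2, 0.6, -0.0]
opening: 85.5
grasp_force: 0.0
```

step_arm(commands=[[[0, 0, -0.3], [0, 0, 0], -1], [[0, 0, -0.1], [0, 0, 0], -1], [[0, 0, 0], [0, 0, 0], -1], [[0, 0, 0], [0, 0, 0], -1]])

```text
time: 3.17
eef_pos: [443.7, -99.1, 89.3]
orientation: [0.707, 0.707, -0.0, -0.0]
wrist_force: [-0.6, 0.4, -0.0]
opening: 86.0
grasp_force: 0.0
```

step_arm(commands=[[[0.2, 0, 0], [0, 0, 0], -1], [[0.4, 0, 0], [0, 0, 0], -1], [[0.4, 0, 0], [0, 0, 0], -1], [[0.4, 0, 0], [0, 0, 0], -1], [[0.4, 0, 0], [0, 0, 0], -1], [[0.4, 0, 0], [0, 0, 0], -1], [[0.4, 0, 0], [0, 0, 0], -1], [[0.4, 0, 0], [0, 0, 0], -1], [[0.4, 0, 0], [0, 0, 0], -1], [[0.4, 0, 0], [0, 0, 0], -1], [[0.4, 0, 0], [0, 0, 0], -1], [[0.4, 0, 0], [0, 0, 0], -1], [[0.4, 0, 0], [0, 0, 0], -1], [[0.4, 0, 0], [0, 0, 0], -1], [[0.4, 0, 0], [0, 0, 0], -1], [[0.4, 0, 0], [0, 0, 0], -1], [[0.4, 0, 0], [0, 0, 0], -1], [[0.4, 0, 0], [0, 0, 0], -1], [[0.4, 0, 0], [0, 0, 0], -1]])

```text
time: 4.75
eef_pos: [516.4, -98.3, 88.9]
orientation: [0.707, 0.707, -0.001, -0.002]
wrist_force: [-9.0, 2.5, 2.6]
opening: 85.6
grasp_force: 3.8
```

```bash
python3 - <<'E'
from h import *
s=sense();t=s["eef_pos"];print(t,s["wrist_force"])
im=optics.capture("scene");im2=optics.capture("top")
a=cv2.resize(im[190:300,225:335],None,fx=4,fy=5,interpolation=cv2.INTER_CUBIC)
b=cv2.resize(im2[190:300,305:395],None,fx=4,fy=5,interpolation=cv2.INTER_CUBIC)
cv2.imwrite("pics/s3.png",np.hstack([a,b]))
E
```

```text
[516.39295363 -98.34497524  88.8740868 ] [-8.96679316  2.45578047  2.64142336]
```

View pics/s3.png

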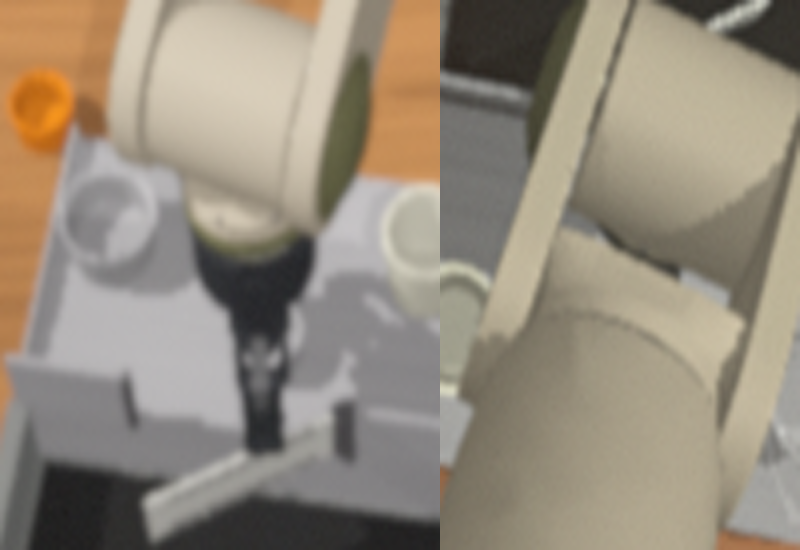

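The gate is opening (crop plate from (330,430) to (150,520)), pushed by the front finger. The basket shows only as a sliver of rim right of the finger, at crop (300,320). I'll check that against the expected place.

```bash
python3 - <<'E'
from h import *
print(onz("scene",(300,254),96),onz("scene",(301,256),96))
for p in((498,-75,96),(498,-70,96)):print(px("scene",np.array(p,float)))
E
```

```text
[494.79868601 -72.50639889  96.        ] [501.12232471 -70.09533966  96.        ]
[299.09357729 255.07925655]
[300.99436072 254.98767327]
```

step_arm(commands=[[[0.4, 0, 0], [0, 0, 0], -1], [[0.4, 0, 0], [0, 0, 0], -1], [[0.4, 0, 0], [0, 0, 0], -1], [[0.4, 0, 0], [0, 0, 0], -1], [[0.4, 0, 0], [0, 0, 0], -1], [[0.4, 0, 0], [0, 0, 0], -1], [[0.4, 0, 0], [0, 0, 0], -1], [[0.4, 0, 0], [0, 0, 0], -1], [[0.4, 0, 0], [0, 0, 0], -1], [[0.4, 0, 0], [0, 0, 0], -1], [[0.4, 0, 0], [0, 0, 0], -1], [[0.4, 0, 0], [0, 0, 0], -1], [[0.4, 0, 0], [0, 0, 0], -1], [[0.4, 0, 0], [0, 0, 0], -1], [[0.4, 0, 0], [0, 0, 0], -1], [[0.4, 0, 0], [0, 0, 0], -1], [[0, 0, 0], [0, 0, 0], -1], [[0, 0, 0], [0, 0, 0], -1], [[0, 0, 0], [0, 0, 0], -1]])

```text
time: 6.43
eef_pos: [581.5, -99.4, 88.9]
orientation: [0.708, 0.707, -0.0, -0.0]
wrist_force: [-1.0, -4.5, -2.1]
opening: 85.1
grasp_force: 2.2
```

```bash
python3 - <<'E'
from h import *
s=sense();t=s["eef_pos"];print(t,s["wrist_force"])
im=optics.capture("scene");im2=optics.capture("top")
a=cv2.resize(im[200:380,205:365],None,fx=2.8,fy=3,interpolation=cv2.INTER_CUBIC)
b=cv2.resize(im2[100:280,305:435],None,fx=2.7,fy=3,interpolation=cv2.INTER_CUBIC)
cv2.imwrite("pics/s4.png",np.hstack([a,b])[:, :800])
E
```

```text
[581.4916003  -99.41548171  88.92088873] [-0.95883295 -4.53537906 -2.05824977]
```

View pics/s4.png

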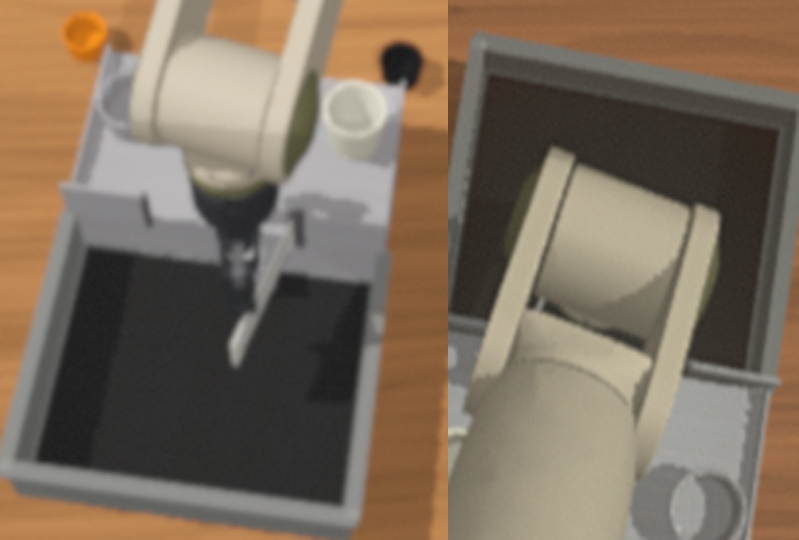

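The gate is wide open, with its free end at crop (236,360). The basket is no longer on the shelf's visible part but is hidden behind the finger. I'll go 1 cm farther so the rear finger passes the edge.

step_arm(commands=[[[0.3, 0, 0], [0, 0, 0], -1], [[0.3, 0, 0], [0, 0, 0], -1], [[0.3, 0, 0], [0, 0, 0], -1], [[0, 0, 0], [0, 0, 0], -1], [[0, 0, 0], [0, 0, 0], -1], [[0, 0, 0], [0, 0, 0], -1], [[0, 0, 0], [0, 0, 0], -1]])

```text
time: 7.12
eef_pos: [590.6, -99.2, 89.3]
orientation: [0.707, 0.707, -0.0, 0.0]
wrist_force: [-3.2, -2.7, -2.4]
opening: 85.1
grasp_force: 2.0
```

```bash
python3 - <<'E'
from h import *
s=sense();t=s["eef_pos"];print(t,s["wrist_force"],s["grasp_force"])
for p in((570,-97,36),(580,-97,23),(590,-97,36),(600,-97,23),(620,-97,23)):
    q=px("scene",np.array(p,float));print(p,q,"crop",(q-[205,200])*[2.8,3])
E
```

```text
[590.58035102 -99.15872918  89.34224629] [-3.19281093 -2.73403029 -2.40307635] 2.044529447739478
(570, -97, 36) [292.56369366 290.35689287] crop [245.17834224 271.07067861]
(580, -97, 23) [292.90188374 295.93505497] crop [246.12527449 287.80516491]
(590, -97, 36) [292.76183094 297.10579198] crop [245.73312663 291.31737593]
(600, -97, 23) [293.101901   302.69908718] crop [246.68532281 308.09726154]
(620, -97, 23) [293.30523829 309.57539359] crop [247.25466721 328.72618077]
```

step_arm(commands=[[[-0.5, 0, 0], [0, 0, 0], -1], [[-0.5, 0, 0], [0, 0, 0], -1], [[-0.5, 0, 0], [0, 0, 0], -1], [[-0.5, 0, 0], [0, 0, 0], -1], [[-0.5, 0, 0], [0, 0, 0], -1], [[-0.5, 0, 0], [0, 0, 0], -1], [[0, 0, 0], [0, 0, 0], -1]])

```text
time: 7.7
eef_pos: [560.0, -99.4, 89.9]
orientation: [0.708, 0.707, 0.0, 0.001]
wrist_force: [-2.2, -3.6, 0.5]
opening: 85.5
grasp_force: 2.4
```

```bash
python3 - <<'E'
from h import *
s=sense();t=s["eef_pos"];print(t,s["wrist_force"])
im=optics.capture("scene")
a=cv2.resize(im[220:370,205:365],None,fx=4,fy=4,interpolation=cv2.INTER_CUBIC)
cv2.imwrite("pics/s5.png",cv2.convertScaleAbs(a,alpha=1.5))
E
```

```text
[560.04821692 -99.42483172  89.93995635] [-2.23172936 -3.60635168  0.51641221]
```

View pics/s5.png

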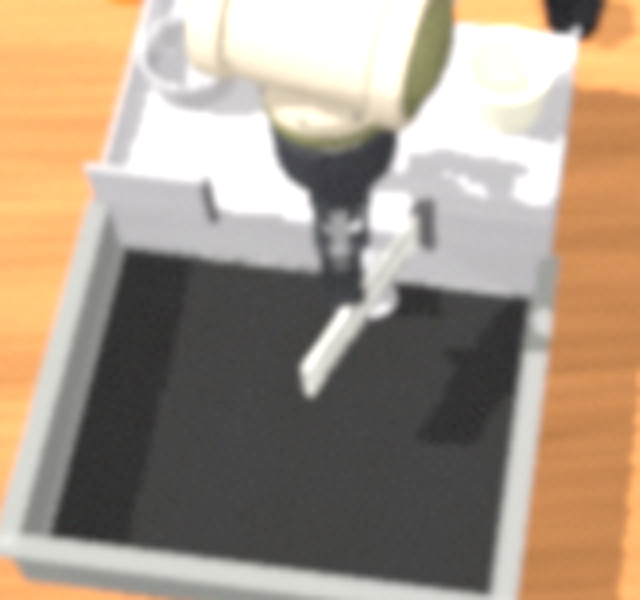

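The basket is in the tub, seen at crop (378,300) behind the gate. Now draw back, keeping the gate on the finger until it shuts, then up.

step_arm(commands=[[[-0.8, 0, 0], [0, 0, 0], -1], [[-0.8, 0, 0], [0, 0, 0], -1], [[-0.8, 0, 0], [0, 0, 0], -1], [[-0.8, 0, 0], [0, 0, 0], -1], [[-0.8, 0, 0], [0, 0, 0], -1], [[-0.8, 0, 0], [0, 0, 0], -1], [[-0.8, 0, 0], [0, 0, 0], -1], [[-0.8, 0, 0], [0, 0, 0], -1], [[-0.8, 0, 0], [0, 0, 0], -1], [[-0.8, 0, 0], [0, 0, 0], -1], [[-0.8, 0, 0], [0, 0, 0], -1], [[-0.8, 0, 0], [0, 0, 0], -1], [[0, 0, 1.5], [0, 0, 0], -1], [[0, 0, 3], [0, 0, 0], -1], [[0, 0, 3], [0, 0, 0], -1], [[0, 0, 3], [0, 0, 0], -1], [[0, 0, 3], [0, 0, 0], -1], [[-3, 0, 2], [0, 0, 0], -1], [[-3, 0, 0], [0, 0, 0], -1], [[-3, 0, 0], [0, 0, 0], -1]])

```text
time: 9.42
eef_pos: [373.5, -99.0, 245.0]
orientation: [0.707, 0.707, 0.0, 0.001]
wrist_force: [-0.4, -0.7, -0.3]
opening: 85.3
grasp_force: 0.0
```

step_arm(commands=[[[0, -3, 0], [0, 0, 0], -1], [[0, -3, 0], [0, 0, 0], -1], [[0, -3, 0], [0, 0, 0], -1], [[0, -3, 0], [0, 0, 0], -1], [[0, -3, 0], [0, 0, 0], -1], [[0, -3, 0], [0, 0, 0], -1], [[0, 0, 0], [0, 0, 0], -1], [[0, 0, 0], [0, 0, 0], -1], [[0, 0, 0], [0, 0, 0], -1], [[0, 0, 0], [0, 0, 0], -1]])

```text
time: 10.25
eef_pos: [374.5, -278.1, 244.4]
orientation: [0.707, 0.707, 0.0, -0.0]
wrist_force: [-0.3, 0.6, -0.9]
opening: 85.6
grasp_force: 0.0
```

```bash
python3 - <<'E'
from h import *
im=optics.capture("scene")
a=cv2.resize(im[190:390,195:365],None,fx=3,fy=3,interpolation=cv2.INTER_CUBIC)
cv2.imwrite("pics/s6.png",cv2.convertScaleAbs(a,alpha=1.3));print(sense()["wrist_force"])
E
```

```text
[-0.10735699  0.31483725  0.14242321]
```

View pics/s6.png

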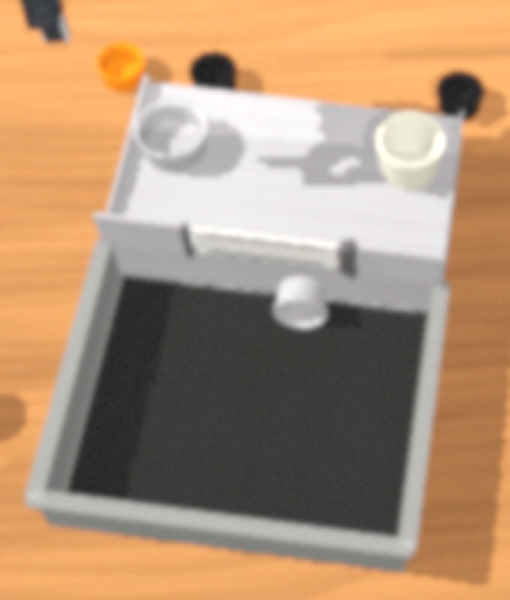

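The basket lies in the tub at crop (300,303), the gate is shut, and the larger basket, the cup and the look-alikes have not moved. The arm is clear, so I'm handing in.

```bash
python3 -c "
from cell import env
print(env.close_job())"
```

```text
the job is handed in; nothing more can be done
None
```

The job is handed in: the small basket is in the tub, the gate is shut and nothing else on the station moved; one departure is that the fingers are too short to span basket and gate, so the basket slid about 3 cm along the shelf before the gate began to open, and the gate was then held open until it dropped.

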